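# Fit the grinding cup on the sample mill's splined drive and switch on

## Task

Fit the closed grinding cup on the soil mill: pick it up by the orange wing grip on its lid, keep it upright, lower it gently onto the splined drive spindle, turning it until the teeth line up, so that it slides down fully home on the seat. Only then flip the red-tipped toggle over to ON (leaning towards the cup) so that it snaps across, and let go of everything. Leave the two jars and the spatula where they are.

Things in the scene. Friction and masses are not known exactly. Their poses are not given: they have to be found in the camera images.
- mill: White sample mill fixed to the bench, left or right of the robot's middle line, 270 (x) by 160 (y) mm. Origin: centre of its footprint at bench height; z up, -x its front, turned within 0.35 rad of facing the robot. Front half: control deck 60 mm high (panel plate 1 mm more), with toggle, green lamp (12 mm high) 45 mm to +y, fuse holder to -y. Back half: drive housing 90 mm high with the cup seat.
- seat (a point): Centre of the top of the round black rubber seat pad (80 mm across), at mill x = +60 mm, y = 0, 94 mm above the bench; axes as the mill's. A cup that is fully home has its underside on this pad and its origin at this point.
- spline_top (a point): On the vertical drive spindle's axis at the top end of its teeth, 16 mm above the seat pad. Bright steel: round core 28 mm, six straight teeth 6.5 mm wide, 40 mm across the tips, from the pad up to here, their upper ends chamfered by 2 mm. This frame's x axis runs along one tooth; the others follow every 60 degrees. It stands at any angle.
- nose_tip (a point): Top of the spindle's smooth pilot nose, 26 mm above the seat pad: above the teeth the nose is 27 mm across, tapering over the last 4 mm to 16 mm. It centres the cup before the teeth meet. A brake holds the spindle (0.6 N m to turn it): treat it as fixed and turn the cup.
- cup: Grinding cup with closed lid, loose, upright on the bench, 0.35 to 0.65 kg, 114 mm tall. Origin: centre of its underside; z up. From below: black skirt 68 mm across, 30 mm tall; steel chamber 62 mm across up to 75 mm with two small lid clips; black lid 68 mm across, its top at 87 mm; on it the orange wing grip.
- socket (a point): Centre of the cup's underside, axes as the cup's. The skirt is a socket open below, 44 mm wide inside, 30 mm deep, with six inward teeth 6.5 mm wide, 30 mm between tips, 2 to 14 mm up. The grooves between them lie along +x and -x (white marks, under the wing's ends) and every 60 degrees. All six fit; play 5 degrees either way, 1 mm sideways. Not lined up, the cup stands 14 mm too high.
- wing (a point): Centre of the wing grip on the cup's lid, 100.5 mm above the cup's underside. Upright orange bar 56 mm long (cup's x), 14 mm thick (cup's y), 27 mm tall, from the lid's top at 87 mm to 114 mm; pinch it across its thickness from above.
- toggle (a joint): The mill's toggle, rad. -0.35: OFF, leaning to the mill's front (start); +0.35: ON, leaning towards the cup seat. A spring pushes it away from the upright middle (0) to either end stop, about 2.5 N at the tip when at an end, so it snaps across by itself once past the middle.
- toggle_pivot (a point): Pivot of the toggle, 64 mm above the bench at mill x = -78 mm, y = 0 (138 mm in front of the seat's centre); axes as the mill's. The toggle turns about y; pushing its handle along +x switches it on.
- toggle_tip (a point): Tip of the toggle's steel bat handle with red end, 36 mm from the pivot, 11 to 12 mm thick near the tip, 7 mm at the foot. In OFF the tip is 98 mm above the bench and 12 mm to the front of the pivot.
- jar_green: Bystander: sample jar with green lid, 68 mm across, 78 mm tall; origin at the centre of its underside.
- jar_blue: Bystander: sample jar with blue lid, 68 mm across, 78 mm tall; origin at the centre of its underside.
- spatula: Bystander: spatula, 190 mm long with a wooden handle and a steel blade 65 mm wide, lying flat on the bench about along x near the middle line.
There are look-alikes about, which are no part of the job. Of the things like the cup, leave any that is brown or yellow; of the rest the larger one is meant.

How it is judged:
By the outcome, as a careful person would: the job done as asked, in the order asked, and still so for the second after the job is handed in, with the robot touching nothing.
It also fails if it takes over 54 s, if anything falls off the work surface, if the arm or the gripper's body presses on something with over 40 N, if the wrist force passes 120 N, or if a joint passes its speed limit or range.

## Robot

A 7-joint arm with a two-finger parallel gripper is mounted at the origin on the work surface. World frame = base frame: x ahead of the robot, y to its left, z up, the work surface at z = 0. Lengths are in mm, angles in rad, forces in N, time in s.
With the tool pointing down it reaches from about 425 to 825 mm from the base axis. Payload 3.6 kg.
Tool frame: the origin (TCP) lies midway between the tips of the shut fingers; the grasp point (between the pads) lies 19 mm behind it; z points along the fingers, y is the line along which they close (so a half turn about z gives the same grasp; the last joint's range is limited). The gripper opens to 93 mm and grips with 3 to 60 N. Pads are 15 mm wide; open, the fingers measure 128 mm over their backs; the gripper's body (75 mm by 188 mm) begins 65 mm behind the grasp point.
Start: joints at [-1.323, 0.615, -0.013, 1.423, 0.008, 1.103, -0.04], TCP at [175.72, 625.765, 194.44] pointing down, gripper open.
Joint ranges: [-3.12, 3.12], [-0.3, 2.06], [-1.34, 1.32], [0.26, 2.42], [-1.36, 4.5], [0.01, 1.98], [-2.84, 2.84]. Speed limits (rad/s): [2.79, 2.79, 3.14, 3.14, 3.14, 3.14, 3.14].

## Interface

Orientations are given as a unit quaternion [x, y, z, w].
In Python, from station import env gives the robot as it stands. The module is installed in compiled form; this text tells all that it offers.
- The arm moves only by the tool step_arm, never from a script. Its argument "rows" is a list of rows, each a list of 7 numbers: the turn, a rotation vector about the world's x, y, z as a fraction of full scale, then the shift along the world's x, y, z as a fraction of full scale, then the opening, from 0 (shut) to 1 (fully open). In form: [[wx, wy, wz, dx, dy, dz, hand], ...]. A call has exactly 8 rows; each row shifts and turns the commanded pose from where the row before left it; what a row does not reach is not made up. Full scale, the value 1, is 0.05 m for a shift and 0.12 rad for a turn. A row lasts 1/10 s, in which the tool goes at most 50 mm and 8.59 degrees, less where a joint would pass 70% of its speed; a pose out of reach is approached as far as the arm can. A call with a number of a shift or a turn outside -1 to 1 is refused whole. A call with a gripper value outside its range is refused whole. The fingers move at their own pace and stop on an object; the grip force is fixed at half the most. Time passes only in rows, so rows that do not move let the fingers close, or fill a call up. It gives the time, the measured TCP pose, the force, the opening and the grip force at its end, in the units of the state.
- env.state(): the state, without advancing time (a new reading comes with each control period).
- env.snapshot(name): name is "scene" or "side" or "wrist"; returns a dict with "pixels" (384x512x3 uint8, blue, green, red), "fovy" (degrees; the focal length in pixels is half the picture's height over the tangent of half this angle, whatever the lens; pixels are square), "cx", "cy" (the principal point, pixels), "k1" (the pictures are not rectified: a ray, as slopes to the right and down, at radius r is drawn at 1 + k1 r^2 times it, then the intrinsics apply), "extrinsics" (4x4, takes a point from world to camera coordinates). Camera axes: x right, y down, z forward; pixel columns grow to the right and rows downward; lengths in mm; the calibration is good to about 2 mm. A picture is of the moment at which its call begins. There is no depth.
- env.close_job(): hands the job in; it is judged then, once.
The state is a dict: "time_s": time; "qpos": joint angles; "joint_velocities": joint speeds; "effort": joint torques, N m; "eef_pos": TCP position; "ee_rot": TCP orientation; "contact_force": force on the tool from outside, world axes, zero at the start; "torque": the same for the moment, N m; "gripper_width": opening from 0.0 (shut) to 1.0 (fully open); "gripper_force": force on a finger pad.
Only numpy, scipy, OpenCV 4.12 (cv2) and the standard library are available. Lean on these libraries where they do the work, as an engineer would, in place of code of your own. Each camera call takes 0.05 s, during which the arm holds its last target. There are 200 camera calls.

## Working session

There is one attempt and no reset: what is moved stays moved. The work goes in short steps, Python scripts to look and compute and a tool call to move; the robot and the scene stay as the last step left them, time stands still between calls to the robot, and variables do not carry over. Pictures are saved under pics/ and viewed, at most 10 in all, crops included, and the job is handed in when it is done.

Besides the shell and the picture viewer there is one more tool, called after "Call:" by a JSON object that holds its "api" and its "payload", one argument or row to a line. step_arm: Moves the arm, as the interface text tells. Its arguments: {"type":"object","properties":{"rows":{"type":"array","items":{"type":"array","items":{"type":"number","minimum":-1,"maximum":1}}}},"required":["rows"]}

```bash
mkdir -p pics
cat > h.py <<'E'
import numpy as np, cv2, pickle
from station import env
def snap(n,f=None):
    s=env.snapshot(n); 
    if f: cv2.imwrite(f'pics/{f}.png',s['pixels']); pickle.dump(s,open(f'pics/{f}.pkl','wb'))
    return s
def K(s):
    f=192/np.tan(np.radians(s['fovy'])/2); return np.array([[f,0,s['cx']],[0,f,s['cy']],[0,0,1.]])
def D(s): return np.array([s['k1'],0,0,0,0.])
def ray(s,uv):
    p=cv2.undistortPoints(np.array([[uv]],float),K(s),D(s))[0,0]
    E=np.array(s['extrinsics']); R=E[:3,:3]; return -R.T@E[:3,3], R.T@np.array([p[0],p[1],1])
def onz(s,uv,z):
    c,d=ray(s,uv); return c+d*(z-c[2])/d[2]
def proj(s,P):
    E=np.array(s['extrinsics']); return cv2.projectPoints(np.array(P,float).reshape(-1,3),cv2.Rodrigues(E[:3,:3])[0],E[:3,3],K(s),D(s))[0].reshape(-1,2)
def tri(obs):
    A=np.zeros((3,3));b=np.zeros(3)
    for s,uv in obs:
        c,d=ray(s,uv); d=d/np.linalg.norm(d); M=np.eye(3)-np.outer(d,d); A+=M;b+=M@c
    return np.linalg.solve(A,b)
E
python3 - <<'E'
from h import *
ims=[]
for n in ('scene','side','wrist'):
    s=snap(n,n+'0'); print(n,s['fovy'],s['k1'],(np.array(s['extrinsics'])).round(2).tolist())
print(env.state())
a=cv2.imread('pics/scene0.png');cv2.imwrite('pics/scene0b.png',cv2.resize(a,(800,600),interpolation=cv2.INTER_CUBIC))
a=cv2.imread('pics/side0.png');cv2.imwrite('pics/side0b.png',cv2.resize(a,(800,600),interpolation=cv2.INTER_CUBIC))
E
```

```text
scene 57.42563443026499 -0.0734975752643758 [[-0.84, 0.55, 0.0, 445.19], [0.46, 0.69, -0.56, -186.07], [-0.31, -0.47, -0.83, 1327.06], [0.0, 0.0, 0.0, 1.0]]
side 48.00730114211079 -0.06165194510170514 [[0.92, -0.38, 0.02, -520.53], [-0.21, -0.55, -0.81, 207.64], [0.32, 0.75, -0.58, 969.23], [0.0, 0.0, 0.0, 1.0]]
wrist 62.16494226706096 -0.026561073766582493 [[0.27, 0.96, -0.0, -648.45], [0.92, -0.26, 0.3, -34.49], [0.29, -0.08, -0.95, 391.95], [0.0, 0.0, 0.0, 1.0]]
{'time_s': 0.15, 'qpos': array([-1.32352308,  0.61565815, -0.01258694,  1.42450606,  0.00811178,
        1.10343472, -0.04040051]), 'joint_velocities': array([-9.31637436e-05, -2.77695662e-03,  3.27187185e-04, -2.70145371e-03,
       -1.22167626e-03, -1.09159912e-03,  1.23049748e-03]), 'effort': array([ 6.99389711e-04, -4.59345424e+01,  2.09383671e-01, -1.65941870e+01,
       -6.11583749e-02,  1.81648205e-02,  1.60080845e-04]), 'eef_pos': array([175.56700241, 625.16138711, 193.58091325]), 'ee_rot': array([ 1.36437447e-01,  9.90648205e-01, -9.71577028e-04, -1.11135525e-04]), 'contact_force': array([ 0.21593851, -0.49844044,  0.74534879]), 'torque': array([ 0.00118113, -0.03663426, -0.03335436]), 'gripper_force': 0.0, 'gripper_width': 1.004017510727779}
```

View pics/scene0b.png

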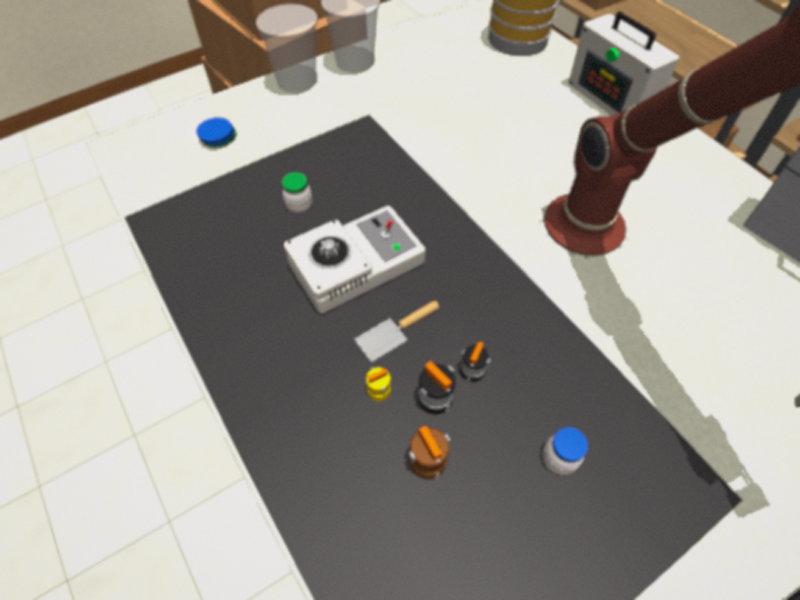

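View pics/side0b.png

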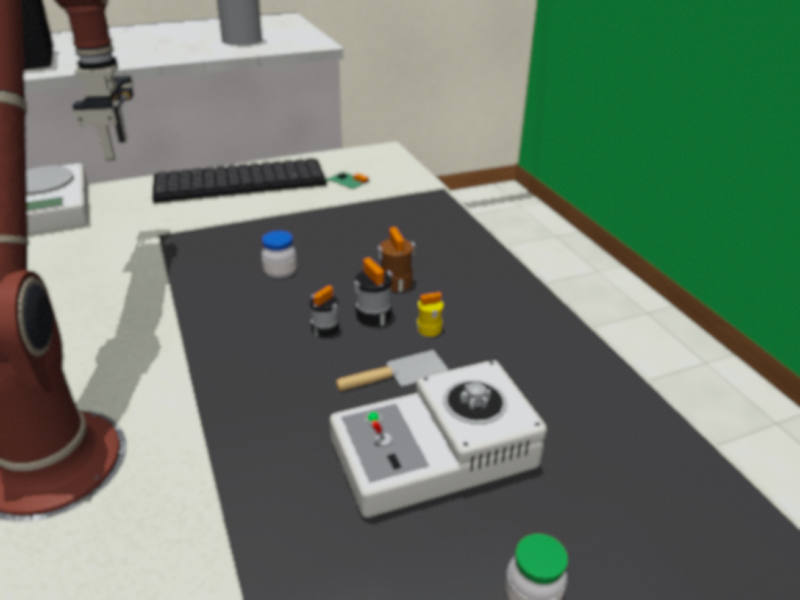

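Look-alikes (800×600 scene view): large black/steel cup (437,385), small black/steel (475,360), brown (430,450), yellow (378,382). The one that fits is the larger black/steel one. Mill: spindle at about (330,248), red toggle tip at (388,226). Next I'll crop and measure.

Run:
```python
from h import *
S={n:pickle.load(open(f'pics/{n}0.pkl','rb')) for n in('scene','side')}
res={}
for n,s in S.items():
    im=s['pixels']; h=cv2.cvtColor(im,cv2.COLOR_BGR2HSV)
    for nm,lo,hi in(('orange',(5,190,130),(16,255,255)),('red',(0,170,100),(4,255,255)),('red2',(174,150,100),(180,255,255)),('green',(50,150,100),(75,255,255)),('blue',(100,150,100),(120,255,255))):
        m=cv2.inRange(h,lo,hi); k,l,st,c=cv2.connectedComponentsWithStats(m)
        for i in range(1,k):
            if 6<st[i,4]<800:
                r=cv2.minAreaRect(np.argwhere(l==i)[:,::-1].astype(np.float32))
                z={'orange':100.5,'green':78,'blue':78}.get(nm,98)
                print(n,nm,st[i,4],c[i].round(1),np.round(r[1],1),round(r[2]),onz(s,c[i],z).round()[:2])
a=S['scene']['pixels'][200:312,220:340]; b=S['side']['pixels'][140:252,180:300]
cv2.imwrite('pics/crop1.png',cv2.resize(np.hstack([a,b]),None,fx=3.3,fy=3.3,interpolation=cv2.INTER_CUBIC))
```

```text
scene orange 56 [304.7 224.8] [ 4.5 13. ] 27 [482. 172.]
scene orange 97 [280.3 239.5] [19.8  5.7] 45 [568. 171.]
scene orange 13 [241.4 240.6] [ 1.1 10.3] 66 [662. 114.]
scene orange 89 [275.3 282.7] [21.6  6.9] 61 [652. 267.]
scene green 27 [393.   33.9] [7.2 4. ] 63 [-508. -414.]
scene green 148 [188.  116.1] [11. 14.] 90 [ 553. -439.]
scene green 11 [253.5 157.6] [2.8 2.8] 45 [ 459. -136.]
scene blue 267 [137.1  83. ] [14.8 21. ] 63 [ 639. -730.]
scene blue 366 [364.7 283.8] [21.9 19.8] 45 [447. 398.]
side orange 13 [230.4 113.7] [7.  2.5] 18 [682. 563.]
side orange 38 [254.6 155.1] [13.3  6.4] 70 [651. 252.]
side orange 51 [239.3 172.6] [16.8  6.8] 52 [573. 173.]
side orange 24 [206.8 188.1] [ 1.9 11.7] 58 [464. 130.]
side orange 40 [275.6 190.6] [ 4.9 12.4] 77 [632.  53.]
side red 15 [240.7 272.8] [4. 3.] 90 [ 439. -199.]
side green 25 [238.4 265.9] [4. 5.] 90 [ 448. -158.]
side green 758 [346.2 356. ] [28. 32.] 90 [ 548. -445.]
side blue 190 [177.  153.1] [12. 18.] 90 [443. 387.]
```

View pics/crop1.png

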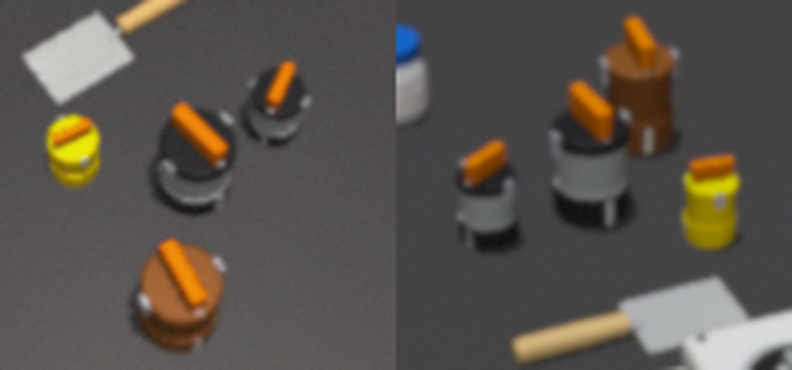

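The crop confirms it: the larger black/steel cup is at crop (197,150) and (590,155), with the smaller copy beside it. The brown and yellow ones are excluded. Next is the wing direction and the wrist-camera geometry.

Run:
```python
from h import *
from scipy.spatial.transform import Rotation as Ro
S={n:pickle.load(open(f'pics/{n}0.pkl','rb')) for n in('scene','side','wrist')}
for n,c0 in(('scene',(280.3,239.5)),('side',(239.3,172.6))):
    s=S[n];h=cv2.cvtColor(s['pixels'],cv2.COLOR_BGR2HSV);m=cv2.inRange(h,(5,190,130),(16,255,255));k,l,st,c=cv2.connectedComponentsWithStats(m)
    i=1+np.argmin(np.linalg.norm(c[1:]-c0,axis=1)); r=cv2.minAreaRect(np.argwhere(l==i)[:,::-1].astype(np.float32));b=cv2.boxPoints(r)
    e=[(b[j]+b[(j+1)%4])/2 for j in range(4)]; L=[np.linalg.norm(e[0]-e[2]),np.linalg.norm(e[1]-e[3])];j=int(np.argmax(L))
    P=[onz(s,e[j],108),onz(s,e[j+2],108)];d=P[0]-P[1];print(n,np.round(P),np.linalg.norm(d),np.degrees(np.arctan2(d[1],d[0])))
print(tri([(S['scene'],(280.3,239.5)),(S['side'],(239.3,172.6))]))
print('green lamp',tri([(S['scene'],(253.5,157.6)),(S['side'],(238.4,265.9))]))
s=S['wrist'];st=env.state();E=np.array(s['extrinsics']);c=-E[:3,:3].T@E[:3,3];R=Ro.from_quat(st['ee_rot']).as_matrix()
print('cam in tool',R.T@(c-st['eef_pos']),'axis',R.T@E[2,:3],'R',R.round(3).tolist(),K(s)[0,0])
```

```text
scene [[574. 144. 108.]
 [567. 201. 108.]] 57.648124373395454 -82.48187340711706
side [[570. 207. 108.]
 [572. 130. 108.]] 76.9921105232857 91.83107841028831
[570.34254233 171.50168886 102.39281276]
green lamp [ 452.68712323 -145.46637069   65.21898492]
cam in tool [  85.05215252   -0.57000742 -189.41942792] axis [-2.99330395e-01  2.23279334e-04  9.54149498e-01] R [[-0.963, 0.27, -0.0], [0.27, 0.963, -0.002], [-0.0, -0.002, -1.0]] 318.5023076533828
```

Call:
{"api": "step_arm", "payload": {
  "rows": [
    [0, 0, 0, 0.6, -0.6, 0.15, 1],
    [0, 0, 0, 0.8, -0.8, 0.15, 1],
    [0, 0, 0, 0.6, -0.8, 0.15, 1],
    [0, 0, 0, 0.6, -0.8, 0.15, 1],
    [0, 0, 0, 0.6, -0.8, 0.15, 1],
    [0, 0, 0, 0.6, -0.8, 0.15, 1],
    [0, 0, 0, 0.6, -0.8, 0.15, 1],
    [0, 0, 0, 0.6, -0.8, 0.15, 1]
  ]
}}

```text
time_s: 0.95
eef_pos: [419.5, 321.5, 253.2]
ee_rot: [0.136, 0.991, -0.0, -0.0]
contact_force: [0.5, 0.1, -0.3]
gripper_width: 1.001
gripper_force: 0.0
```

Call:
{"api": "step_arm", "payload": {
  "rows": [
    [0, 0, -1, 0.38, -0.38, 0, 1],
    [0, 0, -1, 0.38, -0.38, 0, 1],
    [0, 0, -1, 0.38, -0.38, 0, 1],
    [0, 0, -1, 0.38, -0.38, 0, 1],
    [0, 0, -1, 0.38, -0.38, 0, 1],
    [0, 0, -1, 0.38, -0.38, 0, 1],
    [0, 0, -1, 0.38, -0.38, 0, 1],
    [0, 0, -1, 0.38, -0.38, 0, 1]
  ]
}}

```text
time_s: 1.75
eef_pos: [571.2, 170.6, 252.7]
ee_rot: [0.58, 0.814, -0.0, -0.0]
contact_force: [-0.4, 0.1, 0.1]
gripper_width: 1.0
gripper_force: 0.0
```

Call:
{"api": "step_arm", "payload": {
  "rows": [
    [0, 0, -1, 0, 0, 0, 1],
    [0, 0, -1, 0, 0, 0, 1],
    [0, 0, 0, 0, 0, 0, 1],
    [0, 0, 0, 0, 0, 0, 1],
    [0, 0, 0, 0, 0, 0, 1],
    [0, 0, 0, 0, 0, 0, 1],
    [0, 0, 0, 0, 0, 0, 1],
    [0, 0, 0, 0, 0, 0, 1]
  ]
}}

```text
time_s: 2.55
eef_pos: [570.8, 171.4, 253.1]
ee_rot: [0.672, 0.741, 0.0, -0.0]
contact_force: [-0.4, 0.2, -0.7]
gripper_width: 1.0
gripper_force: 0.0
```

Run:
```python
from h import *
s=snap('wrist','w1');st=env.state();print(st['qpos'],st['eef_pos'],st['ee_rot'])
cv2.imwrite('pics/w1b.png',cv2.resize(s['pixels'],(800,600)))
```

```text
[-0.55604007  0.49809321  0.37064417  1.50741327 -0.189044    1.1714828
 -0.05547788] [570.76940915 171.35361955 253.0638621 ] [ 6.71869715e-01  7.40669349e-01  3.47136077e-05 -2.95761199e-05]
```

View pics/w1b.png

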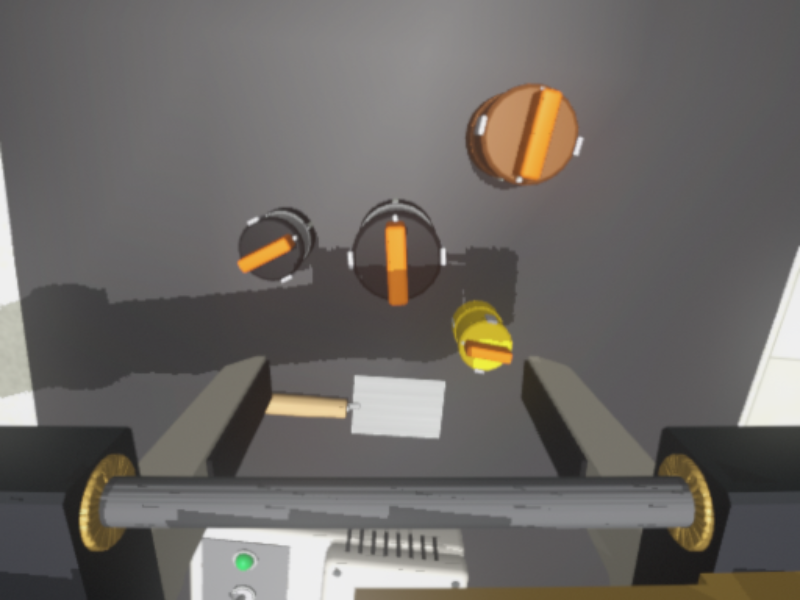

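The wrist picture shows the target wing upright at (397,263), with the small copy left at (267,250), the yellow one at (485,345) and the brown one at (525,135). The mill deck is at the bottom. I'll refine the wing measurement.

Run:
```python
from h import *
s=pickle.load(open('pics/w1.pkl','rb'));h=cv2.cvtColor(s['pixels'],cv2.COLOR_BGR2HSV)
m=cv2.inRange(h,(5,180,110),(16,255,255));k,l,st,c=cv2.connectedComponentsWithStats(m)
i=1+np.argmin(np.linalg.norm(c[1:]-(254,168),axis=1));print(st[i])
pts=np.argwhere(l==i)[:,::-1].astype(float)
W=np.array([onz(s,p,114)[:2] for p in pts]); r=cv2.minAreaRect(W.astype(np.float32));print('rect z114',r)
v=np.linalg.svd(W-W.mean(0))[2][0];print('dir deg',np.degrees(np.arctan2(v[1],v[0])),W.mean(0))
print('scene/side center at z ~',[ (n,onz(pickle.load(open(f'pics/{n}0.pkl','rb')),uv,102).round(1)) for n,uv in(('scene',(280.3,239.5)),('side',(239.3,172.6)))])
print('clips mid', onz(s,(351*.64,258*.64),75), onz(s,(443*.64,256*.64),75))
```

```text
[247 143  14  52 375]
rect z114 ((569.345947265625, 175.0764923095703), (13.314781188964844, 55.86906814575195), 8.096717834472656)
dir deg -82.45707888365261 [570.27486266 168.76519326]
scene/side center at z ~ [('scene', array([568.6, 172. , 102. ])), ('side', array([572., 171., 102.]))]
clips mid [535.70541288 167.08724313  75.        ] [604.74140629 175.45973202  75.        ]
```

Call:
{"api": "step_arm", "payload": {
  "rows": [
    [0, 0, 0.32, -0.02, 0.02, 0, 0.45],
    [0, 0, 0, 0, 0, -0.6, 0.45],
    [0, 0, 0, 0, 0, -0.6, 0.45],
    [0, 0, 0, 0, 0, -0.6, 0.45],
    [0, 0, 0, 0, 0, -0.6, 0.45],
    [0, 0, 0, 0, 0, -0.5, 0.45],
    [0, 0, 0, 0, 0, -0.3, 0.45],
    [0, 0, 0, 0, 0, 0, 0.45]
  ]
}}

```text
time_s: 3.4
eef_pos: [567.9, 172.1, 90.7]
ee_rot: [0.658, 0.753, -0.002, -0.001]
contact_force: [0.4, 0.4, 0.1]
gripper_width: 0.454
gripper_force: 0.0
```

Call:
{"api": "step_arm", "payload": {
  "rows": [
    [0, 0, 0, 0, 0, 0, 0],
    [0, 0, 0, 0, 0, 0, 0],
    [0, 0, 0, 0, 0, 0, 0],
    [0, 0, 0, 0, 0, 0, 0],
    [0, 0, 0, 0, 0, 0, 0],
    [0, 0, 0, 0, 0, 0, 0],
    [0, 0, 0, 0, 0, 0, 0],
    [0, 0, 0, 0, 0, 0, 0]
  ]
}}

```text
time_s: 4.2
eef_pos: [569.7, 172.4, 93.0]
ee_rot: [0.658, 0.753, -0.0, -0.0]
contact_force: [-0.4, 0.7, 0.7]
gripper_width: 0.006
gripper_force: 0.0
```

The fingers shut fully, so there's no grasp. I'll check before moving anything.

Run:
```python
from h import *
a=snap('side','s2')['pixels'][100:240,160:320];w=snap('wrist','w2')['pixels'];b=snap('scene','c2')['pixels'][160:300,200:360]
cv2.imwrite('pics/c2m.png',np.hstack([cv2.resize(np.vstack([a,b]),(320,560),interpolation=cv2.INTER_CUBIC),cv2.resize(w,(480,360)).__class__ and cv2.copyMakeBorder(cv2.resize(w,(480,360)),0,200,0,0,0)]))
```

```text
(no output)
```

View pics/c2m.png

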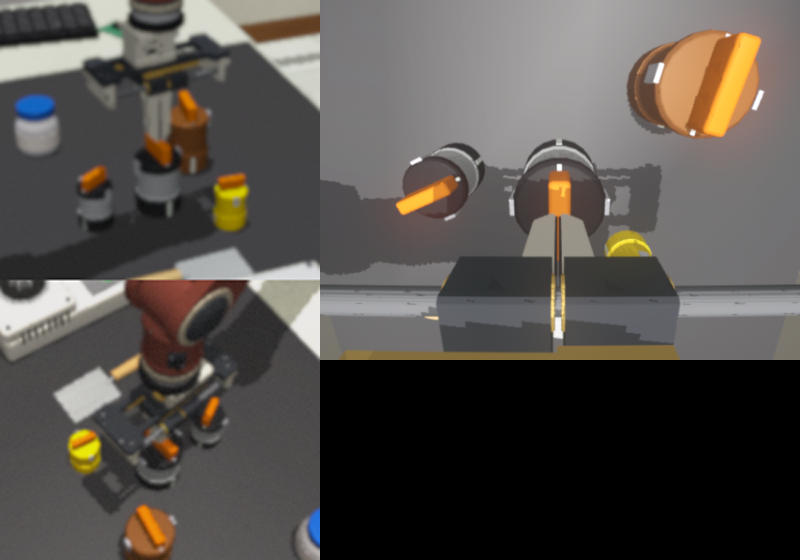

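Run:
```python
from h import *
st=env.state();P=st['eef_pos'];print(P,st['gripper_width'])
for n in('s2','c2','w2'):
    s=pickle.load(open(f'pics/{n}.pkl','rb'));print(n,proj(s,[P,P+[0,0,21],[570,172,114],[573.7,144,114],[566.3,200,114],[570,172,87]]).round(1).tolist())
    h=cv2.cvtColor(s['pixels'],cv2.COLOR_BGR2HSV);m=cv2.inRange(h,(5,180,110),(16,255,255));k,l,q,c=cv2.connectedComponentsWithStats(m)
    for i in range(1,k):
        if q[i,4]>10: print(q[i],c[i].round(1))
def crop(n,x,y,w,h):
    return cv2.resize(cv2.imread(f'pics/{n}.png')[y:y+h,x:x+w],(390,390),interpolation=cv2.INTER_CUBIC)
cv2.imwrite('pics/z2.png',np.hstack([crop('s2',205,130,65,65),crop('w2',190,140,130,130)]))
```

```text
[569.75717599 172.35098871  92.96117761] 0.007624100853900678
s2 [[238.4, 175.2], [238.4, 168.9], [238.5, 168.9], [243.2, 173.6], [233.9, 164.4], [238.6, 177.0]]
[247 145  16  18 134] [253.5 156.4]
[233 169  12  13  82] [240.  174.6]
[201 184  12  11  63] [206.4 188.8]
[269 187  13   7  47] [275.6 190.3]
c2 [[279.8, 241.2], [280.3, 237.9], [280.1, 237.8], [273.3, 231.0], [287.1, 244.8], [279.6, 242.1]]
[301 218   8  14  62] [304.8 224.7]
[237 236  11   7  18] [242.3 239.8]
[279 240  10   9  53] [284.2 243.8]
[268 273  16  22 128] [275.1 283.4]
w2 [[255.3, 225.9], [255.4, 240.5], [255.8, 241.2], [255.4, 282.9], [256.1, 195.3], [255.5, 222.8]]
[ 392   35   62  111 2126] [418.3  88.5]
[459  60   5  13  13] [461.2  66. ]
[244 184  23  48 760] [254.9 208.9]
[ 81 188  65  31 550] [125.1 201.5]
[ 96 220  11   6  12] [101.4 222.7]
```

View pics/z2.png

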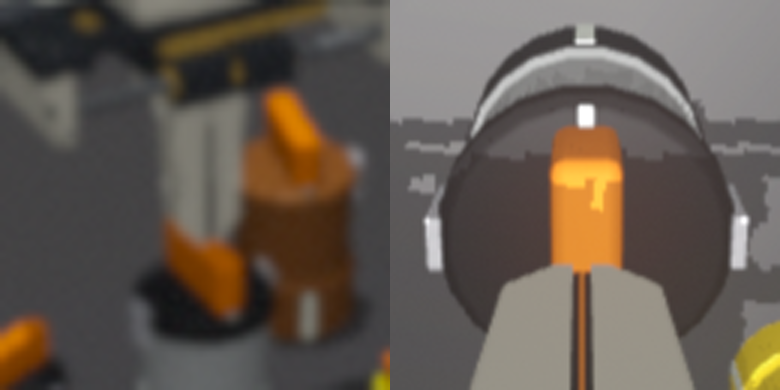

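The side view shows the shut fingertips resting above the wing's top, at about (240.8,170.8) in the full picture. In the wrist view they're at about (255,228). So the tips look higher than reported, and triangulation will tell.

Run:
```python
from h import *
w,s,c=[pickle.load(open(f'pics/{n}.pkl','rb')) for n in('w2','s2','c2')]
print(tri([(w,(255.3,228.3)),(s,(240.5,170.8))]))
for z in(93,100,107,114,120):print(z,proj(w,[[570,179.8,z]]).round(1),proj(s,[[570,179.8,z]]).round(1))
```

```text
[572.9722928  174.70351705 104.6838076 ]
93 [[257.2 215.4]] [[237.6 173.9]]
100 [[257.4 219.6]] [[237.6 171.8]]
107 [[257.5 224.2]] [[237.5 169.7]]
114 [[257.6 229.1]] [[237.5 167.6]]
120 [[257.8 233.5]] [[237.5 165.7]]
```

Call:
{"api": "step_arm", "payload": {
  "rows": [
    [0, 0, 0, 0, 0, 0, 0.45],
    [0, 0, 0, 0, 0, 0, 0.45],
    [0, 0, 0, 0, 0, 0, 0.45],
    [0, 0, 0, 0, 0, 0, 0.45],
    [0, 0, 0, 0, 0, 0, 0.45],
    [0, 0, 0, 0, 0, 0, 0.45],
    [0, 0, 0, 0, 0, -0.04, 0.45],
    [0, 0, 0, 0, 0, 0, 0.45]
  ]
}}

```text
time_s: 5.15
eef_pos: [569.6, 172.3, 90.7]
ee_rot: [0.658, 0.753, -0.0, -0.0]
contact_force: [0.0, -0.3, 0.6]
gripper_width: 0.453
gripper_force: 0.0
```

Call:
{"api": "step_arm", "payload": {
  "rows": [
    [0, 0, 0, 0, 0, -0.04, 0.45],
    [0, 0, 0, 0, 0, -0.04, 0.45],
    [0, 0, 0, 0, 0, -0.04, 0.45],
    [0, 0, 0, 0, 0, -0.02, 0.45],
    [0, 0, 0, 0, 0, 0, 0.45],
    [0, 0, 0, 0, 0, 0, 0.45],
    [0, 0, 0, 0, 0, 0, 0.45],
    [0, 0, 0, 0, 0, 0, 0.45]
  ]
}}

```text
time_s: 5.95
eef_pos: [569.9, 172.4, 84.1]
ee_rot: [0.658, 0.753, 0.0, 0.0]
contact_force: [-0.8, -0.0, -0.3]
gripper_width: 0.451
gripper_force: 0.0
```

At 84 mm, below the lid top, there is no contact, so the tips really are higher than reported. I'll go lower, carefully.

Call:
{"api": "step_arm", "payload": {
  "rows": [
    [0, 0, 0, 0, 0, -0.04, 0.45],
    [0, 0, 0, 0, 0, -0.04, 0.45],
    [0, 0, 0, 0, 0, -0.04, 0.45],
    [0, 0, 0, 0, 0, -0.04, 0.45],
    [0, 0, 0, 0, 0, -0.04, 0.45],
    [0, 0, 0, 0, 0, 0, 0.45],
    [0, 0, 0, 0, 0, 0, 0.45],
    [0, 0, 0, 0, 0, 0, 0.45]
  ]
}}

```text
time_s: 6.75
eef_pos: [569.9, 172.4, 74.1]
ee_rot: [0.658, 0.753, 0.0, 0.0]
contact_force: [0.9, 0.8, -0.4]
gripper_width: 0.448
gripper_force: 0.0
```

Run:
```python
from h import *
a=snap('side','s3')['pixels'][130:210,200:280];w=snap('wrist','w3')['pixels'][130:290,175:335]
cv2.imwrite('pics/z3.png',np.hstack([cv2.resize(a,(395,395),interpolation=cv2.INTER_CUBIC),cv2.resize(w,(395,395),interpolation=cv2.INTER_CUBIC)]))
```

```text
(no output)
```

View pics/z3.png

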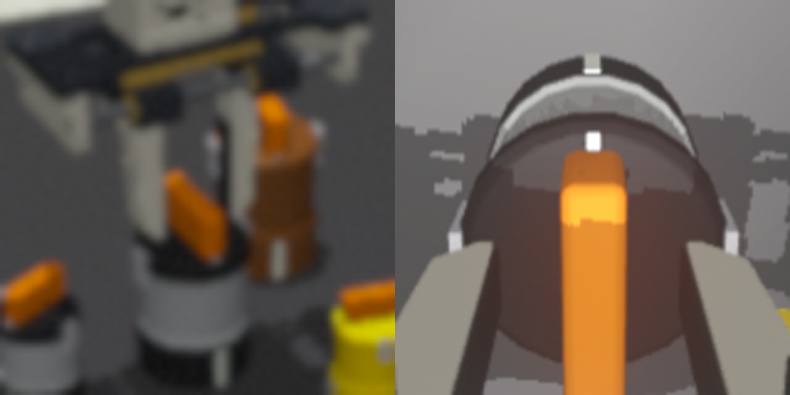

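The fingers now straddle the wing, with finger edges at x≈490 and 690 and the wing at 594 in the crop. The tips are just above the lid. Closing.

Call:
{"api": "step_arm", "payload": {
  "rows": [
    [0, 0, 0, 0, 0, 0, 0],
    [0, 0, 0, 0, 0, 0, 0],
    [0, 0, 0, 0, 0, 0, 0],
    [0, 0, 0, 0, 0, 0, 0],
    [0, 0, 0, 0, 0, 0, 0],
    [0, 0, 0, 0, 0, 0, 0],
    [0, 0, 0, 0, 0, 0, 0],
    [0, 0, 0, 0, 0, 0, 0]
  ]
}}

```text
time_s: 7.65
eef_pos: [570.1, 172.4, 74.1]
ee_rot: [0.658, 0.753, 0.0, 0.0]
contact_force: [1.4, -0.4, -1.5]
gripper_width: 0.144
gripper_force: 30.0
```

Run:
```python
from h import *
S={n:pickle.load(open(f'pics/{n}0.pkl','rb')) for n in('scene','side')}
# pad centre (dark blob on white housing) + lamp + red tip
for n,(cx,cy,r) in {'scene':(211,159,28),'side':(304,256,34)}.items():
    s=S[n];g=cv2.cvtColor(s['pixels'],cv2.COLOR_BGR2GRAY)
    m=(g<110).astype(np.uint8);k,l,q,c=cv2.connectedComponentsWithStats(m)
    for i in range(1,k):
        if np.linalg.norm(c[i]-(cx,cy))<12 and q[i,4]>60:
            ct=max(cv2.findContours((l==i).astype(np.uint8),0,1)[0],key=cv2.contourArea);hl=cv2.convexHull(ct)
            W=np.array([onz(s,p,94)[:2] for p in hl[:,0]]);print(n,q[i],cv2.minEnclosingCircle(W.astype(np.float32)),cv2.fitEllipse(W.astype(np.float32)))
```

```text
scene [199 152  24  18 253] ((590.92724609375, -193.38009643554688), 38.41637420654297) ((590.7677001953125, -193.0745391845703), (74.70022583007812, 76.3094253540039), 68.11598205566406)
side [287 246  35  23 482] ((588.1143188476562, -196.53829956054688), 38.70004653930664) ((588.1788940429688, -196.82931518554688), (75.61448669433594, 76.7857894897461), 58.93149948120117)
```

Gripped: the 13.4 mm opening matches the wing. Lift, then carry it beside the spindle so the wrist camera can see the teeth.

Call:
{"api": "step_arm", "payload": {
  "rows": [
    [0, 0, 0, 0, 0, 0.1, 0],
    [0, 0, 0, 0, 0, 0.3, 0],
    [0, 0, 0, 0, 0, 0.5, 0],
    [0, 0, 0, 0, 0, 0.6, 0],
    [0, 0, 0, 0, 0, 0.6, 0],
    [0, 0, 0, 0, 0, 0.5, 0],
    [0, 0, 0, 0, 0, 0.4, 0],
    [0, 0, 0, 0, 0, 0.2, 0]
  ]
}}

```text
time_s: 8.45
eef_pos: [569.3, 172.3, 235.2]
ee_rot: [0.658, 0.753, 0.0, -0.0]
contact_force: [0.0, -0.3, -5.0]
gripper_width: 0.149
gripper_force: 30.0
```

Call:
{"api": "step_arm", "payload": {
  "rows": [
    [0, 0, 0, 0, -0.1, 0, 0],
    [0, 0, 0, 0, -0.25, 0, 0],
    [0, 0, 0, -0.1, -0.4, 0, 0],
    [0, 0, 0, -0.1, -0.5, 0, 0],
    [0, 0, 0, -0.1, -0.5, 0, 0],
    [0, 0, 0, -0.1, -0.5, 0, 0],
    [0, 0, 0, -0.1, -0.5, 0, 0],
    [0, 0, 0, -0.1, -0.5, 0, 0]
  ]
}}

```text
time_s: 9.25
eef_pos: [537.8, 7.3, 232.3]
ee_rot: [0.658, 0.753, -0.002, -0.001]
contact_force: [0.3, -0.3, -4.1]
gripper_width: 0.145
gripper_force: 30.0
```

Call:
{"api": "step_arm", "payload": {
  "rows": [
    [0, 0, 0, -0.1, -0.5, 0, 0],
    [0, 0, 0, -0.1, -0.5, 0, 0],
    [0, 0, 0, -0.1, -0.5, 0, 0],
    [0, 0, 0, -0.1, -0.5, 0, 0],
    [0, 0, 0, -0.1, -0.5, 0, 0],
    [0, 0, 0, -0.1, -0.5, 0, 0],
    [0, 0, 0, -0.1, -0.5, 0, 0],
    [0, 0, 0, -0.1, -0.5, 0, 0]
  ]
}}

```text
time_s: 10.05
eef_pos: [497.4, -191.9, 232.4]
ee_rot: [0.658, 0.753, -0.001, -0.002]
contact_force: [-0.3, -0.0, -4.0]
gripper_width: 0.15
gripper_force: 30.0
```

Call:
{"api": "step_arm", "payload": {
  "rows": [
    [0, 0, 0, -0.1, -0.4, 0, 0],
    [0, 0, 0, 0, -0.2, 0, 0],
    [0, 0, 0, 0, -0.1, 0, 0],
    [0, 0, 0, 0, 0, 0, 0],
    [0, 0, 0, 0, 0, 0, 0],
    [0, 0, 0, 0, 0, 0, 0],
    [0, 0, 0, 0, 0, 0, 0],
    [0, 0, 0, 0, 0, 0, 0]
  ]
}}

```text
time_s: 10.85
eef_pos: [495.0, -224.5, 234.0]
ee_rot: [0.657, 0.754, 0.0, -0.0]
contact_force: [-0.0, -0.0, -4.7]
gripper_width: 0.149
gripper_force: 30.0
```

Run:
```python
from h import *
s=snap('wrist','w4');st=env.state();print(st['qpos'],st['eef_pos'],st['gripper_width'])
# project rough seat, crop around it
p=proj(s,[[589.5,-195,104]])[0];print(p)
cv2.imwrite('pics/w4b.png',cv2.resize(s['pixels'],(800,600),interpolation=cv2.INTER_CUBIC))
```

```text
[ 0.10282705  0.43247561  0.42290013  1.68509636 -0.19790819  1.06641759
  0.72357658] [ 494.92627938 -224.71881293  234.07788351] 0.14585894878811345
[350.05152604 159.49004761]
```

View pics/w4b.png

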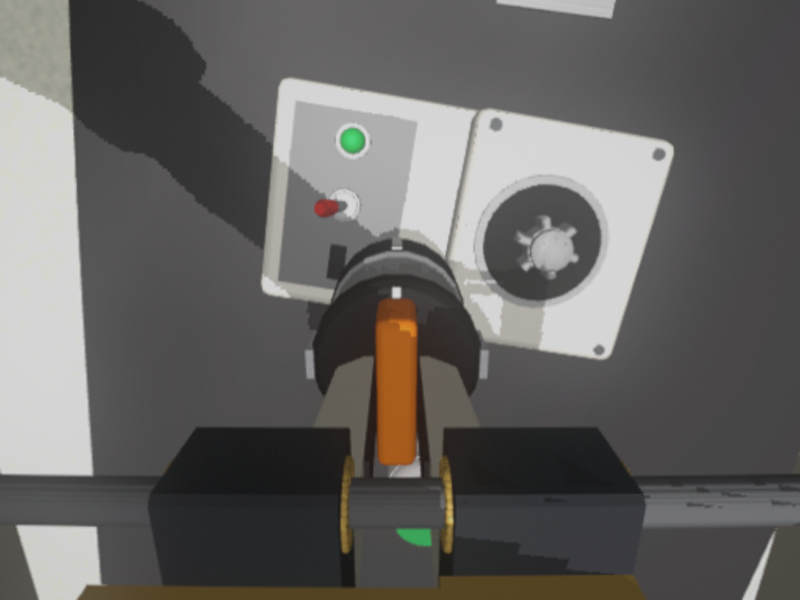

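The picture shows the spindle at (551,248) on its pad (541,240), with six teeth visible. The lamp is at (352,140), the red tip at (325,208) and the toggle foot at (345,204). Now measuring the seat, teeth phase and mill yaw.

```bash
cat > m.py <<'E'
from h import *
s=pickle.load(open('pics/w4.pkl','rb'));im=s['pixels'];g=cv2.cvtColor(im,cv2.COLOR_BGR2GRAY)
h=cv2.cvtColor(im,cv2.COLOR_BGR2HSV)
m=(g<75).astype(np.uint8);m[:, :304]=0;m[:112]=0;m[196:]=0;m[:,390:]=0
k,l,q,c=cv2.connectedComponentsWithStats(m);i=1+np.argmax(q[1:,4]);print(q[i])
ct=max(cv2.findContours((l==i).astype(np.uint8),0,1)[0],key=cv2.contourArea)
W=np.array([onz(s,p,94)[:2] for p in cv2.convexHull(ct)[:,0]]).astype(np.float32);e=cv2.fitEllipse(W);print('pad',e)
print('nose top centre z120', onz(s,(551*.64,248*.64),119)[:2])
C=np.array(e[0])
for z in(106,108,110):
  for r in(16,17.5,19):
    th=np.radians(np.arange(0,360,2));P=np.c_[C[0]+r*np.cos(th),C[1]+r*np.sin(th),0*th+z]
    uv=proj(s,P).astype(np.float32);v=cv2.remap(g,uv[:,:1],uv[:,1:],cv2.INTER_CUBIC)[:,0].astype(float)
    F=np.sum(v*np.exp(-6j*th));f=np.abs([np.sum(v*np.exp(-1j*n*th)) for n in range(1,10)])
    print(z,r,'phase',round(np.degrees(-np.angle(F)/-6),1),'amp',f.round(0)[[0,1,4,5,6]])
mg=cv2.inRange(h,(50,150,80),(75,255,255));mg[:60]=0;mg[130:]=0;lamp=onz(s,cv2.connectedComponentsWithStats(mg)[3][1],70)
mr=cv2.inRange(h,(0,150,60),(5,255,255))|cv2.inRange(h,(172,150,60),(180,255,255));mr[:, 260:]=0;k,l,q,c=cv2.connectedComponentsWithStats(mr);j=1+np.argmax(q[1:,4]);tip=onz(s,c[j],96)
print('lamp',lamp,'tip',tip,q[j])
d=C-tip[:2];print('seat-tip dist (exp 150)',np.linalg.norm(d),'yaw',np.degrees(np.arctan2(d[1],d[0])))
sc=[onz(s,np.array(p)*.64,90)[:2] for p in((495,124),(659,154),(599,350))];print('screws',np.round(sc,1),'mid of diagonal',(sc[0]+sc[2])/2,[np.degrees(np.arctan2(*(b-a)[::-1])) for a,b in((sc[0],sc[1]),(sc[2],sc[1]))])
E
python3 m.py
```

```text
[ 311  151   58   41 1056]
pad ((583.72265625, -210.4322509765625), (41.4744873046875, 64.93325805664062), 75.40308380126953)
nose top centre z120 [ 586.81335704 -191.39204074]
106 16 phase 26.6 amp [5358. 2853.  933.  658.  149.]
106 17.5 phase 26.7 amp [5235. 2958.  861.  734.  280.]
106 19 phase 26.4 amp [4881. 3119.  786.  806.  189.]
108 16 phase 24.6 amp [5347. 2801.  884.  686.  132.]
108 17.5 phase 24.2 amp [5205. 2963.  831.  771.  255.]
108 19 phase 25.5 amp [4413. 3474.  723.  973.  176.]
110 16 phase 22.7 amp [5352. 2747.  784.  693.  208.]
110 17.5 phase 22.5 amp [5117. 3026.  810.  811.  184.]
110 19 phase 23.5 amp [3862. 3871.  665.  936.  363.]
lamp [ 452.14355762 -144.67212223   70.        ] tip [ 440.78894248 -188.73485427   96.        ] [202 129  13   9  71]
seat-tip dist (exp 150) 144.5711712499417 yaw -8.63162496683967
screws [[ 543.2 -122.5]
 [ 652.7 -125.4]
 [ 649.1 -265.3]] mid of diagonal [ 596.1341496  -193.92620954] [np.float64(-1.5012818483280057), np.float64(88.51777359872672)]
```

```bash
sed -i 's/g<75/g<100/;s/^C=.*/C=np.array(eval(__import__("os").environ.get("C","e[0]")))/' m.py; python3 m.py | head -3
python3 - <<'E'
from h import *
s=pickle.load(open('pics/w4.pkl','rb'));g=cv2.cvtColor(s['pixels'],cv2.COLOR_BGR2GRAY)
# radial edge of pad: rays from approx centre, find outermost dark->bright (white housing) crossing
C=np.array([588.5,-194.])
for it in range(3):
    E=[]
    for t in np.radians(np.arange(0,360,4)):
        r=np.arange(26,50,.5);P=np.c_[C[0]+r*np.cos(t),C[1]+r*np.sin(t),0*r+94]
        uv=proj(s,P).astype(np.float32);v=cv2.remap(g,uv[:,:1],uv[:,1:],cv2.INTER_LINEAR)[:,0].astype(float)
        d=np.gradient(v);i=np.argmax(d)
        if d[i]>8:E.append((P[i,0],P[i,1]))
    E=np.array(E);A=np.c_[2*E,np.ones(len(E))];w=np.ones(len(E))
    for _ in range(10):
        x=np.linalg.lstsq(A*w[:,None],(E**2).sum(1)*w,rcond=None)[0];R=np.sqrt(x[2]+x[0]**2+x[1]**2);res=np.hypot(*(E-x[:2]).T)-R;w=1/(1+res**2)
    C=x[:2];print(C,R,len(E),np.median(abs(res)))
a=cv2.resize(s['pixels'][110:200,300:395],None,fx=6,fy=6,interpolation=cv2.INTER_CUBIC)
for t in np.arange(0,360,60)+24.5:
    p=(proj(s,[[C[0]+r*np.cos(np.radians(t)),C[1]+r*np.sin(np.radians(t)),109] for r in(15,24)])-[300,110]+.5)*6
    cv2.line(a,tuple(p[0].astype(int).tolist()),tuple(p[1].astype(int).tolist()),(0,0,255),1)
p=(proj(s,[[C[0],C[1],120]])[0]-[300,110]+.5)*6;cv2.circle(a,tuple(p.astype(int).tolist()),4,(0,255,0),-1)
cv2.imwrite('pics/z4.png',a)
E
C='[588.3,-193.8]' python3 m.py | sed -n 3,20p
```

```text
[ 310  119   74   73 3336]
pad ((588.1249389648438, -193.74827575683594), (77.9150161743164, 78.55177307128906), 139.18280029296875)
nose top centre z120 [ 586.81335704 -191.39204074]
[ 588.21138873 -193.46499208] 39.68128234811012 90 0.21725791609212664
[ 588.24510672 -193.51382703] 39.670910105471016 90 0.22329514203730128
[ 588.25328604 -193.54071296] 39.63921304422932 90 0.1579873812190904
nose top centre z120 [ 586.81335704 -191.39204074]
106 16 phase 12.5 amp [2355. 2025. 1664. 2467.  577.]
106 17.5 phase 12.3 amp [ 983.  985.  792. 3638.  319.]
106 19 phase 12.2 amp [ 580.  416.  363. 3690.  622.]
108 16 phase 12.3 amp [1724. 1727.  893. 2944.  785.]
108 17.5 phase 12.3 amp [ 626.  513.  301. 3898.  414.]
108 19 phase 12.1 amp [ 696.  436.  249. 3796.  483.]
110 16 phase 12.2 amp [ 889. 1123.  448. 3394.  926.]
110 17.5 phase 12.1 amp [ 931.  433.  708. 3836.  726.]
110 19 phase 12.1 amp [ 909.  477.  370. 3616.  859.]
lamp [ 452.14355762 -144.67212223   70.        ] tip [ 440.78894248 -188.73485427   96.        ] [202 129  13   9  71]
seat-tip dist (exp 150) 147.5979938633974 yaw -1.9666152491758062
screws [[ 543.2 -122.5]
 [ 652.7 -125.4]
 [ 649.1 -265.3]] mid of diagonal [ 596.1341496  -193.92620954] [np.float64(-1.5012818483280057), np.float64(88.51777359872672)]
```

View pics/z4.png

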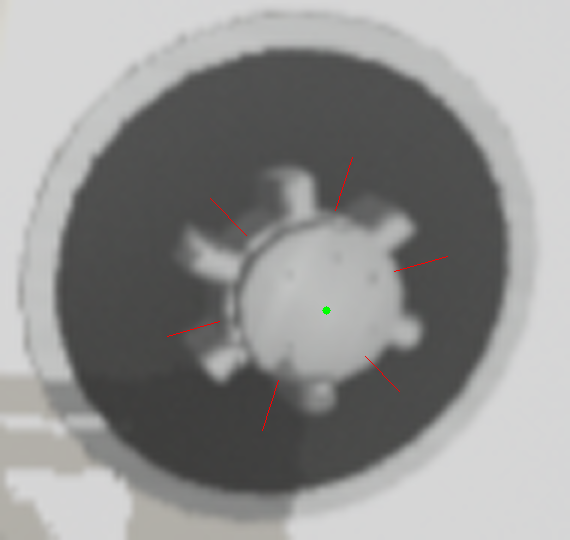

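The teeth phase is 47.8° (mod 60), since the overlay lines at 24.5° fall about 23° clockwise of the teeth. The seat is at (588.2, -193.6). The pad radius of 39.6 matches the given 40. The cup's groove is at 97.9°, i.e. 37.9° mod 60, so turn +0.174 rad.

Call:
{"api": "step_arm", "payload": {
  "rows": [
    [0, 0, 0.2, 0.12, 0.04, 0, 0],
    [0, 0, 0.25, 0.3, 0.1, 0, 0],
    [0, 0, 0.25, 0.4, 0.13, 0, 0],
    [0, 0, 0.25, 0.4, 0.13, 0, 0],
    [0, 0, 0.25, 0.4, 0.13, 0, 0],
    [0, 0, 0.25, 0.25, 0.09, 0, 0],
    [0, 0, 0, 0, 0, 0, 0],
    [0, 0, 0, 0, 0, 0, 0]
  ]
}}

```text
time_s: 11.7
eef_pos: [587.8, -194.2, 233.5]
ee_rot: [0.59, 0.808, -0.001, -0.001]
contact_force: [-0.3, -1.0, -4.2]
gripper_width: 0.145
gripper_force: 30.0
```

Call:
{"api": "step_arm", "payload": {
  "rows": [
    [0, 0, 0, 0, 0, 0, 0],
    [0, 0, 0, 0, 0, 0, 0],
    [0, 0, 0, 0, 0, -0.1, 0],
    [0, 0, 0, 0, 0, -0.15, 0],
    [0, 0, 0, 0, 0, -0.15, 0],
    [0, 0, 0, 0, 0, -0.15, 0],
    [0, 0, 0, 0, 0, -0.05, 0],
    [0, 0, 0, 0, 0, 0, 0]
  ]
}}

```text
time_s: 12.5
eef_pos: [587.9, -193.9, 203.2]
ee_rot: [0.59, 0.808, -0.0, -0.001]
contact_force: [-0.1, 0.2, -4.5]
gripper_width: 0.149
gripper_force: 30.0
```

Run:
```python
from h import *
st=env.state();q=st['ee_rot'];print(st['eef_pos'],2*np.degrees(np.arctan2(q[1],q[0])))
# where is the lid: wing centreline & lid clips in wrist view (cup bottom height zb)
s=snap('wrist','w5');zb=st['eef_pos'][2]-74.1;h=cv2.cvtColor(s['pixels'],cv2.COLOR_BGR2HSV)
m=cv2.inRange(h,(4,180,70),(17,255,255));k,l,q,c=cv2.connectedComponentsWithStats(m);i=1+np.argmax(q[1:,4])
W=np.array([onz(s,p,zb+114)[:2] for p in np.argwhere(l==i)[:,::-1].astype(float)],np.float32);print(q[i],cv2.minAreaRect(W))
```

```text
[ 587.88965451 -193.88048988  203.17362567] 107.73475790606115
[ 241  195   26  102 2459] ((585.3041381835938, -189.36917114257812), (13.47685718536377, 58.70051193237305), 17.852312088012695)
```

The alignment reads 107.7° (mod 60 = 47.7°), which is right. Lowering onto the nose.

Call:
{"api": "step_arm", "payload": {
  "rows": [
    [0, 0, 0, 0, 0, -0.08, 0],
    [0, 0, 0, 0, 0, -0.08, 0],
    [0, 0, 0, 0, 0, -0.08, 0],
    [0, 0, 0, 0, 0, -0.08, 0],
    [0, 0, 0, 0, 0, -0.04, 0],
    [0, 0, 0, 0, 0, 0, 0],
    [0, 0, 0, 0, 0, 0, 0],
    [0, 0, 0, 0, 0, 0, 0]
  ]
}}

```text
time_s: 13.35
eef_pos: [588.3, -194.2, 186.2]
ee_rot: [0.59, 0.808, 0.0, 0.0]
contact_force: [0.1, -0.4, -3.5]
gripper_width: 0.148
gripper_force: 30.0
```

Call:
{"api": "step_arm", "payload": {
  "rows": [
    [0, 0, 0, 0, 0, -0.03, 0],
    [0, 0, 0, 0, 0, -0.03, 0],
    [0, 0, 0, 0, 0, -0.03, 0],
    [0, 0, 0, 0, 0, -0.03, 0],
    [0, 0, 0, 0, 0, -0.03, 0],
    [0, 0, 0, 0, 0, 0, 0],
    [0, 0, 0, 0, 0, 0, 0],
    [0, 0, 0, 0, 0, 0, 0]
  ]
}}

```text
time_s: 14.15
eef_pos: [588.5, -194.1, 178.4]
ee_rot: [0.59, 0.808, 0.0, 0.0]
contact_force: [0.6, -0.9, -4.4]
gripper_width: 0.149
gripper_force: 30.0
```

Call:
{"api": "step_arm", "payload": {
  "rows": [
    [0, 0, 0, 0, 0, -0.03, 0],
    [0, 0, 0, 0, 0, -0.03, 0],
    [0, 0, 0, 0, 0, -0.03, 0],
    [0, 0, 0, 0, 0, -0.03, 0],
    [0, 0, 0, 0, 0, -0.03, 0],
    [0, 0, 0, 0, 0, -0.03, 0],
    [0, 0, 0, 0, 0, 0, 0],
    [0, 0, 0, 0, 0, 0, 0]
  ]
}}

```text
time_s: 14.95
eef_pos: [588.4, -194.1, 169.3]
ee_rot: [0.59, 0.808, 0.0, 0.0]
contact_force: [2.0, 0.4, -5.6]
gripper_width: 0.148
gripper_force: 30.0
```

Call:
{"api": "step_arm", "payload": {
  "rows": [
    [0, 0, 0, 0, 0, -0.02, 0],
    [0, 0, 0, 0, 0, -0.02, 0],
    [0, 0, 0, 0, 0, 0, 0],
    [0, 0, 0, 0, 0, 0, 0],
    [0, 0, 0, 0, 0, 0, 0],
    [0, 0, 0, 0, 0, 0, 0],
    [0, 0, 0, 0, 0, 0, 0],
    [0, 0, 0, 0, 0, 0, 0]
  ]
}}

```text
time_s: 15.75
eef_pos: [588.8, -194.3, 168.1]
ee_rot: [0.59, 0.808, 0.0, 0.001]
contact_force: [2.1, -1.0, 2.0]
gripper_width: 0.145
gripper_force: 30.0
```

The cup bears on the pad at exactly the expected height (168.1 = 74.1 + 94), and the weight has transferred. Release and rise.

Call:
{"api": "step_arm", "payload": {
  "rows": [
    [0, 0, 0, 0, 0, 0, 0.45],
    [0, 0, 0, 0, 0, 0, 0.45],
    [0, 0, 0, 0, 0, 0, 0.45],
    [0, 0, 0, 0, 0, 0, 0.45],
    [0, 0, 0, 0, 0, 0, 0.45],
    [0, 0, 0, 0, 0, 0, 0.45],
    [0, 0, 0, 0, 0, 0.1, 0.45],
    [0, 0, 0, 0, 0, 0.3, 0.45]
  ]
}}

```text
time_s: 16.55
eef_pos: [587.3, -193.6, 186.6]
ee_rot: [0.59, 0.808, -0.001, -0.002]
contact_force: [0.3, 0.1, 0.5]
gripper_width: 0.45
gripper_force: 0.0
```

Call:
{"api": "step_arm", "payload": {
  "rows": [
    [0, 0, 0, 0, 0, 0.5, 0.45],
    [0, 0, 0, 0, 0, 0.7, 0.45],
    [0, 0, 0, 0, 0, 0.7, 0.45],
    [0, 0, 0.5, -0.3, 0, 0, 0.2],
    [0, 0, 1, -0.5, 0, 0, 0],
    [0, 0, 1, -0.6, 0, 0, 0],
    [0, 0, 1, -0.6, 0, 0, 0],
    [0, 0, 1, -0.6, 0, 0, 0]
  ]
}}

```text
time_s: 17.35
eef_pos: [457.1, -194.3, 283.0]
ee_rot: [0.351, 0.937, -0.0, 0.0]
contact_force: [-0.5, 0.0, 0.0]
gripper_width: 0.069
gripper_force: 0.0
```

Call:
{"api": "step_arm", "payload": {
  "rows": [
    [0, 0, 1, -0.5, 0.02, 0, 0],
    [0, 0, 1, -0.3, 0.03, 0, 0],
    [0, 0, 1, -0.2, 0.03, 0, 0],
    [0, 0, 1, 0, 0.02, 0, 0],
    [0, 0, 1, 0, 0, 0, 0],
    [0, 0, 1, 0, 0, 0, 0],
    [0, 0, 0, 0, 0, 0, 0],
    [0, 0, 0, 0, 0, 0, 0]
  ]
}}

```text
time_s: 18.15
eef_pos: [408.2, -189.3, 282.8]
ee_rot: [0.002, 1.0, -0.0, 0.0]
contact_force: [0.3, 0.0, -0.5]
gripper_width: 0.009
gripper_force: 0.0
```

Run:
```python
from h import *
st=env.state();q=st['ee_rot'];print(st['time_s'],st['eef_pos'],2*np.degrees(np.arctan2(q[1],q[0]))-90,st['qpos'].round(2))
cc=[]
for n in('scene','side'):
    s=snap(n,n+'5');h=cv2.cvtColor(s['pixels'],cv2.COLOR_BGR2HSV);m=cv2.inRange(h,(5,180,110),(16,255,255));k,l,q,c=cv2.connectedComponentsWithStats(m)
    e=proj(s,[[588.2,-193.6,194.5]])[0];b=[(np.linalg.norm(c[i]-e),q[i,4],c[i].round(1)) for i in range(1,k) if q[i,4]>10];b=min(b,key=lambda t:t[0]);print(n,e,b);cc.append((s,b[2]))
print('wing tri (exp 588,-194,~196)',tri(cc))
```

```text
18.15 [ 408.24300735 -189.27728679  282.80152175] 89.75700049775156 [ 0.27  0.21  0.14  1.83 -0.03  1.1   1.99]
scene [207.69746734 139.34017598] (np.float64(1.1280851325271115), np.int32(113), array([207.4, 138.2]))
side [306.83264004 219.42120679] (np.float64(1.9179960167308772), np.int32(194), array([307. , 221.3]))
wing tri (exp 588,-194,~196) [ 586.24782141 -198.73685436  193.83808631]
```

The cup is home: the wing is at z≈194 as expected, whereas unseated would be 208. Next, descend in front of the toggle with the fingers shut.

Call:
{"api": "step_arm", "payload": {
  "rows": [
    [0, 0, 0, 0, 0, -0.5, 0],
    [0, 0, 0, 0, 0, -0.8, 0],
    [0, 0, 0, 0, 0, -0.8, 0],
    [0, 0, 0, 0, 0, -0.8, 0],
    [0, 0, 0, 0, 0, -0.6, 0],
    [0, 0, 0, 0, 0, -0.4, 0],
    [0, 0, 0, 0, 0, 0, 0],
    [0, 0, 0, 0, 0, 0, 0]
  ]
}}

```text
time_s: 19.05
eef_pos: [408.6, -189.3, 87.8]
ee_rot: [0.001, 1.0, -0.0, -0.0]
contact_force: [0.1, -0.6, -0.3]
gripper_width: 0.006
gripper_force: 0.0
```

Call:
{"api": "step_arm", "payload": {
  "rows": [
    [0, 0, 0, 0, 0, -0.1, 0],
    [0, 0, 0, 0, 0, -0.1, 0],
    [0, 0, 0, 0, 0, -0.1, 0],
    [0, 0, 0, 0, 0, -0.1, 0],
    [0, 0, 0, 0, 0, -0.04, 0],
    [0, 0, 0, 0, 0, 0, 0],
    [0, 0, 0, 0, 0, 0, 0],
    [0, 0, 0, 0, 0, 0, 0]
  ]
}}

```text
time_s: 19.85
eef_pos: [408.4, -189.2, 65.6]
ee_rot: [0.001, 1.0, -0.0, 0.0]
contact_force: [1.0, -1.0, -0.9]
gripper_width: 0.005
gripper_force: 0.0
```

Run:
```python
from h import *
a=snap('side','s6');b=snap('scene','c6');w=snap('wrist','w6')
f=lambda s,x,y,w_,h_,W,H:cv2.resize(s['pixels'][y:y+h_,x:x+w_],(W,H),interpolation=cv2.INTER_CUBIC)
cv2.imwrite('pics/z6.png',np.hstack([f(a,205,210,80,100,400,500),f(w,156,150,200,250-16,400,500)]))
P=env.state()['eef_pos'];print(P,proj(a,[P,P+[0,0,20]]),proj(w,[P,P+[0,0,20]]))
```

```text
[ 408.36657944 -189.17651237   65.65281335] [[225.97125492 284.33218662]
 [225.71051704 277.70951951]] [[253.59226507 227.59071723]
 [253.61297674 241.60593629]]
```

View pics/z6.png

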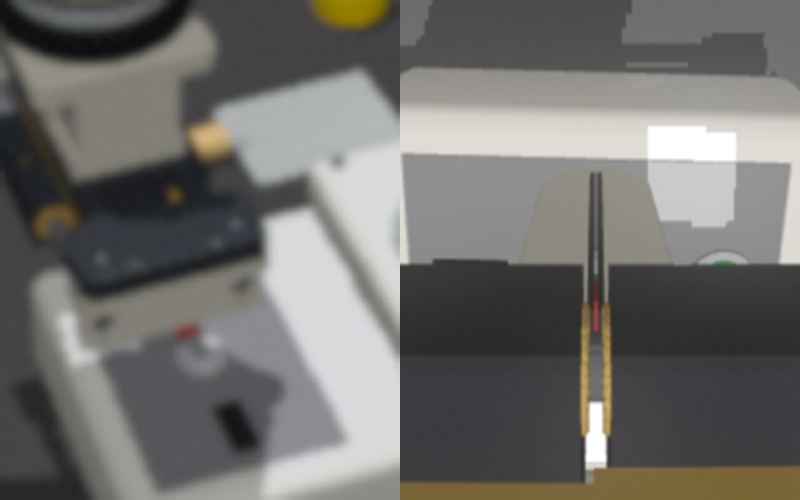

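The fingers are in front of the toggle. Its red end shows through the finger gap in the wrist view (595,310) and just below the jaw in the side view (185,330). Push along +x.

Call:
{"api": "step_arm", "payload": {
  "rows": [
    [0, 0, 0, 0.1, 0, 0, 0],
    [0, 0, 0, 0.1, 0, 0, 0],
    [0, 0, 0, 0.1, 0, 0, 0],
    [0, 0, 0, 0.1, -0.01, 0, 0],
    [0, 0, 0, 0.1, 0, 0, 0],
    [0, 0, 0, 0, 0, 0, 0],
    [0, 0, 0, 0, 0, 0, 0],
    [0, 0, 0, 0, 0, 0, 0]
  ]
}}

```text
time_s: 20.8
eef_pos: [433.1, -189.6, 65.4]
ee_rot: [0.001, 1.0, 0.0, -0.0]
contact_force: [-2.5, -1.1, 0.5]
gripper_width: 0.003
gripper_force: 1.1
```

Call:
{"api": "step_arm", "payload": {
  "rows": [
    [0, 0, 0, 0.05, 0, 0, 0],
    [0, 0, 0, 0.05, 0, 0, 0],
    [0, 0, 0, 0.05, 0, 0, 0],
    [0, 0, 0, 0.05, 0, 0, 0],
    [0, 0, 0, 0, 0, 0, 0],
    [0, 0, 0, 0, 0, 0, 0],
    [0, 0, 0, 0, 0, 0, 0],
    [0, 0, 0, 0, 0, 0, 0]
  ]
}}

```text
time_s: 21.6
eef_pos: [443.2, -189.6, 65.5]
ee_rot: [0.001, 1.0, -0.0, -0.0]
contact_force: [0.4, 0.5, -0.0]
gripper_width: 0.004
gripper_force: 0.0
```

```bash
cat > t.py <<'E'
from h import *
def red(s,ctr,rad=22):
    h=cv2.cvtColor(s['pixels'],cv2.COLOR_BGR2HSV);m=cv2.inRange(h,(0,140,60),(5,255,255))|cv2.inRange(h,(172,140,60),(180,255,255))
    y,x=np.nonzero(m);k=np.hypot(x-ctr[0],y-ctr[1])<rad
    return (x[k].mean(),y[k].mean(),k.sum()) if k.any() else None
for n in('side','scene','wrist'):
    s=snap(n);off,on=proj(s,[[440,-189,96],[461,-189.7,96]]);print(n,'OFF',off.round(1),'ON',on.round(1),'seen',red(s,(off+on)/2))
st=env.state();print(st['time_s'],st['eef_pos'],st['contact_force'])
E
python3 t.py
```

```text
side OFF [239.7 270.3] ON [249.1 268. ] seen None
scene OFF [249.6 142.1] ON [244.3 144.5] seen (np.float64(243.66666666666666), np.float64(145.0), np.int64(9))
wrist OFF [254.8 245. ] ON [253.5 277.9] seen (np.float64(253.46666666666667), np.float64(275.96666666666664), np.int64(30))
21.75 [ 443.23393819 -189.65148985   65.54196492] [ 1.03495882  0.65437742 -0.17458945]
```

The toggle snapped: the force went from -2.5 N to 0, and the red tip sits at the predicted ON pixels in both views. Back off, rise, and check.

Call:
{"api": "step_arm", "payload": {
  "rows": [
    [0, 0, 0, -0.2, 0, 0, 0],
    [0, 0, 0, -0.4, 0, 0, 0],
    [0, 0, 0, -0.1, 0, 0.1, 0],
    [0, 0, 0, 0, 0, 0.5, 0],
    [0, 0, 0, 0, 0, 0.8, 0],
    [0, 0, 0, 0, 0, 0.8, 0],
    [0, 0, 0, 0, 0, 0.8, 0],
    [0, 0, 0, 0, 0, 0.4, 0]
  ]
}}

```text
time_s: 22.55
eef_pos: [409.6, -190.4, 239.4]
ee_rot: [0.001, 1.0, -0.001, 0.003]
contact_force: [0.6, -0.5, -1.0]
gripper_width: 0.005
gripper_force: 0.0
```

Call:
{"api": "step_arm", "payload": {
  "rows": [
    [0, 0, 0, 0, 0, 0.2, 0.3],
    [0, 0, 0, 0, 0, 0, 0.3],
    [0, 0, 0, 0, 0, 0, 0.3],
    [0, 0, 0, 0, 0, 0, 0.3],
    [0, 0, 0, 0, 0, 0, 0.3],
    [0, 0, 0, 0, 0, 0, 0.3],
    [0, 0, 0, 0, 0, 0, 0.3],
    [0, 0, 0, 0, 0, 0, 0.3]
  ]
}}

```text
time_s: 23.35
eef_pos: [408.2, -189.6, 245.3]
ee_rot: [0.001, 1.0, 0.0, -0.0]
contact_force: [0.4, 0.1, 0.2]
gripper_width: 0.297
gripper_force: 0.0
```

```bash
python3 t.py
python3 - <<'E'
from h import *
# cup wing and bystanders vs start
for n in('scene','side'):
    s=snap(n,n+'9');h=cv2.cvtColor(s['pixels'],cv2.COLOR_BGR2HSV)
    for nm,lo,hi in(('orange',(5,180,110),(16,255,255)),('green',(50,150,100),(75,255,255)),('blue',(100,150,100),(120,255,255))):
        k,l,q,c=cv2.connectedComponentsWithStats(cv2.inRange(h,lo,hi));print(n,nm,[(c[i].round(1).tolist(),int(q[i,4])) for i in range(1,k) if q[i,4]>20])
    print('wing exp',proj(s,[[588.2,-193.6,194.5]]))
E
```

```text
side OFF [239.7 270.3] ON [249.1 268. ] seen (np.float64(249.19230769230768), np.float64(270.7307692307692), np.int64(26))
scene OFF [249.6 142.1] ON [244.3 144.5] seen (np.float64(243.46153846153845), np.float64(144.84615384615384), np.int64(13))
wrist OFF [254.1 198.8] ON [253.4 216.1] seen (np.float64(253.0), np.float64(216.31914893617022), np.int64(47))
23.5 [ 408.28195264 -189.61902939  245.49163952] [ 0.09774432 -0.55469213 -0.77018711]
scene orange [([207.3, 138.2], 114), ([304.6, 225.2], 63), ([275.0, 283.4], 121)]
scene green [([188.0, 116.1], 148)]
scene blue [([137.1, 83.0], 268), ([364.7, 283.8], 366)]
wing exp [[207.69746734 139.34017598]]
side orange [([253.4, 156.4], 137), ([206.2, 188.8], 60), ([275.5, 190.3], 46), ([307.0, 221.4], 194)]
side green [([435.6, 91.3], 30291), ([238.3, 266.7], 26), ([346.2, 356.0], 757)]
side blue [([177.0, 153.1], 187)]
wing exp [[306.83264004 219.42120679]]
```

The toggle is ON in all three views, the cup is home, and the jars have not moved. Handing in.

```bash
python3 -c "
from station import env
print(env.close_job())"
```

```text
the job is handed in; nothing more can be done
None
```

The cup is fully home on the spindle, the toggle was then snapped over to ON, the gripper is clear of everything, and the job was handed in at about 23.5 s of the 54 s; the jars read unmoved in the images, and the spatula was not re-measured but nothing went near it.

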